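Set the table for the next kit builder

TASK

Set the table for the next kit builder, putting each thing down gently: lay the black project box squarely on the middle of the blue mat and stand the orange-lidded jar upright on the middle of that box. Stand the solder spool upright on the table midway between the red iron stand and the green circuit board, and lay the yellow meter face up on the table directly behind the board (on the side away from the robot), centred on it and parallel to it, with a clear gap of 4 cm. Leave the coffee cup and the green-lidded jar where they are.

Things in the scene. Friction and masses are not known exactly. Their poses are not given: they have to be found in the camera images.
- board: Green circuit board in a low metal holder, fixed to the table for the episode: 70 mm along its x (points away from the robot) by 110 mm along its y, 32 mm high. Origin: centre of the underside. It turns up to 0.12 rad either way between episodes, so 'behind' is its +x side.
- iron_stand: Red soldering-iron stand (red base with yellow sponge and a steel coil), fixed: 80 mm along its x by 110 mm along its y, 70 mm high at the coil. Origin: centre of the underside of the base. It stands beside the board, either left or right of it, about 260 mm from centre to centre, so the clear gap is about 150 mm.
- mat: Flat blue mat, fixed on the table: 90 mm along its x by 130 mm along its y, 2 mm thick. Origin: centre of the underside, at table height. It lies on the other side of the board from the iron stand.
- project_box: Black plastic project box with a thin grey seam, loose: 56 mm along its x by 90 mm along its y, 32 mm high, flat lid, about 0.14 kg. Origin: centre of the underside. It lies flat; its long axis starts within 0.3 rad of the world y axis.
- meter: Yellow multimeter with dark dial and display on its upper face (+z), loose, lying face up: 56 mm along its x by 115 mm along its y, 28 mm high, about 0.22 kg. Origin: centre of the underside. Its long axis starts within 0.3 rad of the world y axis.
- spool: Reel of bright solder wire between white flanges, loose, standing upright: 50 mm in diameter, 44 mm high, about 0.2 kg. Origin: centre of the underside, z up along its axis.
- orange_jar: Small white jar with an orange lid, loose, standing upright: 42 mm in diameter, 40 mm high, about 0.07 kg. Origin: centre of the underside, z up.
- green_jar: Small white jar with a green lid, loose, same size as the orange-lidded one (42 mm in diameter, 40 mm high). To be left alone. Origin: centre of the underside, z up.
- cup: Paper coffee cup with a white lid and brown sleeve, loose, 72 mm in diameter at the lid, 104 mm high. To be left alone. Origin: centre of the underside, z up.

How it is judged:
At the end, for the whole second after the job is handed in: Box flat on mat: within 12 mm, 0.15 rad. Jar upright on box within 12 mm. Spool upright on table, under 150 mm from centres of stand and board, within 20 mm of board's y axis. Meter flat, face up, 25-55 mm gap behind board, within 15 mm of its middle, parallel within 0.15 rad. All at rest (horizontal distance between project_box and mat below 0.012 m and z of project_box in the frame of mat below 0.005 m and angle between the y axis of project_box and the y axis of mat, either way round below 0.15 rad and horizontal distance between orange_jar and project_box below 0.012 m and z of orange_jar in the frame of project_box between 0.029 and 0.036 m and horizontal distance between spool and board below 0.15 m and horizontal distance between spool and iron_stand below 0.15 m and x of spool in the frame of board between -0.02 and 0.02 m and height (world z) of each of spool, meter below 0.004 m and x of meter in the frame of board between 0.088 and 0.118 m and y of meter in the frame of board between -0.015 and 0.015 m and angle between the y axis of meter and the y axis of board, either way round below 0.15 rad and angle between each of project_box, meter, spool, orange_jar's own z axis and vertical below 0.1 rad and linear speed of each of project_box, meter, spool, orange_jar below 0.02 m/s and angular speed of each of project_box, meter, spool, orange_jar below 0.2 rad/s); the robot touches nothing.
It fails at once if the coffee cup is shifted by more than 20 mm or tipped (distance of cup from where it was at the start of the episode above 0.02 m or angle between cup's own z axis and vertical above 0.3 rad).
It fails at once if the green-lidded jar is shifted by more than 20 mm or tipped (distance of green_jar from where it was at the start of the episode above 0.02 m or angle between green_jar's own z axis and vertical above 0.3 rad).
It fails at once if a thing is dropped or knocked (faster than 0.5 m/s while not held) ((linear speed of project_box above 0.5 m/s and contact force between the fingers and project_box below 0.05 N) or (linear speed of meter above 0.5 m/s and contact force between the fingers and meter below 0.05 N) or (linear speed of spool above 0.5 m/s and contact force between the fingers and spool below 0.05 N) or (linear speed of orange_jar above 0.5 m/s and contact force between the fingers and orange_jar below 0.05 N)).
It also fails if it takes over 115 s, if anything falls off the work surface, if the arm or the gripper's body presses on something with over 40 N, if the wrist force passes 120 N, or if a joint passes its speed limit or range.

ROBOT

A 7-joint arm with a two-finger parallel gripper is mounted at the origin on the work surface. World frame = base frame: x ahead of the robot, y to its left, z up, the work surface at z = 0. Lengths are in m, angles in rad, forces in N, time in s.
With the tool pointing down it reaches from about 0.35 to 0.9 m from the base axis. Payload 19.9 kg.
Tool frame: the origin (TCP) lies on the centre line of the jaws, within the pads' length; the fingertips stand 8 mm ahead of it and the grasp point (between the pads) lies 11 mm behind it; z points along the fingers, y is the line along which they close (so a half turn about z gives the same grasp; the last joint's range is limited). The gripper opens to 94 mm and grips with 3 to 60 N. Pads are 16 mm wide; open, the fingers measure 119 mm over their backs; the gripper's body (75 mm by 177 mm) begins 78 mm behind the grasp point.
Start: joints at [-1.147, 0.417, -0.01, 1.614, 0.005, 1.111, -0.053], TCP at [0.28, 0.559, 0.213] pointing down, gripper open.
Joint ranges: [-2.81, 2.81], [-0.39, 2.02], [-1.27, 1.25], [0.06, 2.57], [-1.19, 4.33], [0.19, 2], [-2.82, 2.82]. Speed limits (rad/s): [1.89, 1.89, 2.39, 2.39, 3.01, 3.01, 3.01].

INTERFACE

Orientations are given as a unit quaternion [w, x, y, z].
In Python, from cell import robot gives the robot as it stands. The module is installed in compiled form; this text tells all that it offers.
- The arm moves only by the tool servo_tool, never from a script. Its argument "motion" is a list that holds one entry, the list of rows, each a list of 7 numbers: the shift along the tool's x, y, z each as a share of 50 cm, from -1 to 1, then the turn, a rotation vector about the tool's x, y, z each as a share of 120 degrees, from -1 to 1, then the opening, from -1 (shut) to 1 (fully open). In form: [[[x, y, z, rx, ry, rz, gripper], ...]]. A call has 1 to 12 rows; each row is the pose to reach, as a shift and turn from the pose commanded when the call began, along the tool's axes at that moment; what a row does not reach only later rows make up. A row lasts 1/10 s, in which the tool goes at most 50 mm and 8.59 degrees, less where a joint would pass 70% of its speed; a pose out of reach is approached as far as the arm can. A call with a number of a shift or a turn outside -1 to 1 is refused whole. A call with a gripper value outside its range is refused whole. The fingers move at their own pace and stop on an object; "force" is the grip in N (left out, the last holds). Time passes only in rows, so rows that repeat a pose let the fingers close. It gives the time, the measured TCP pose, the force, the opening and the grip force at its end, in the units of the state.
- robot.get_obs(): the state, without advancing time (a new reading comes with each control period).
- robot.grab_frame(name): name is "scene" or "top" or "wrist"; returns a dict with "img" (400x640x3 uint8, red, green, blue), "fovy" (degrees; the focal length in pixels is half the picture's height over the tangent of half this angle, whatever the lens; pixels are square), "cx", "cy" (the principal point, pixels), "R" (3x3) and "t" (3): a world point X has camera coordinates R X + t; the wrist camera has in their place "T_tool_cam" (4x4, takes a point from camera to tool coordinates, whose origin is the TCP and whose axes are the flange's). Camera axes: x right, y down, z forward; pixel columns grow to the right and rows downward; lengths in m; the calibration is good to about 2 mm. A picture is of the moment at which its call begins: read the wrist's pose just before it. There is no depth.
- robot.job_done(): hands the job in; it is judged then, once.
The state is a dict: "time": time; "q": joint angles; "joint_vel": joint speeds; "joint_torque": joint torques, N m; "tool_pos": TCP position; "eef_rot": TCP orientation; "ft_force": force on the tool from outside, world axes, zero at the start; "torque": the same for the moment, N m; "width": opening from 0.0 (shut) to 1.0 (fully open); "grasp_force": force on a finger pad.
Only numpy, scipy, OpenCV 4.12 (cv2) and the standard library are available. Lean on these libraries where they do the work, as an engineer would, in place of code of your own. Each camera call takes 0.05 s, during which the arm holds its last target. There are 200 camera calls.

## Working session

There is one attempt and no reset: what is moved stays moved. The work goes in short steps, Python scripts to look and compute and a tool call to move; the robot and the scene stay as the last step left them, time stands still between calls to the robot, and variables do not carry over. Pictures are saved under pics/ and viewed, at most 14 in all, crops included, and the job is handed in when it is done.

Besides the shell and the picture viewer there is one more tool, called by a JSON object that holds its "method" and its "body", one argument or row to a line. servo_tool: Moves the arm, as the interface text tells. Its arguments: {"type":"object","properties":{"motion":{"type":"array"},"force":{"type":"number"}},"required":["motion"]}

```bash
mkdir -p pics; python3 - <<'E'
from cell import robot
import cv2,pickle
o=robot.get_obs();print({k:o[k] for k in('time','tool_pos','eef_rot','width')})
for n in('scene','top'):
    f=robot.grab_frame(n);cv2.imwrite(f'pics/{n}0.png',f['img'][:,:,::-1]);pickle.dump(f,open(f'{n}.pkl','wb'))
    print(n,f['fovy'],f['cx'],f['cy'],f['R'],f['t'])
E
```

```text
{'time': 0.0, 'tool_pos': array([0.27998839, 0.55837688, 0.21283369]), 'eef_rot': array([-9.68375159e-05,  2.30308777e-01,  9.73117420e-01, -5.86586104e-04]), 'width': 1.0002927480724162}
scene 55.80309894301069 313.6307277726346 208.11572997945095 [[-0.71920908  0.69476123  0.0067183 ]
 [ 0.52446095  0.54920763 -0.65062408]
 [-0.45571813 -0.46441126 -0.75937025]] [ 0.36304372 -0.23288986  1.24344127]
top 53.44557465790961 310.98176221569247 196.05671500740922 [[ 0.02845085 -0.99957505  0.00634619]
 [-0.98620156 -0.02910488 -0.16297051]
 [ 0.16308596 -0.00162197 -0.98661053]] [-0.01847489  0.48536993  0.85245855]
```

View pics/top0.png

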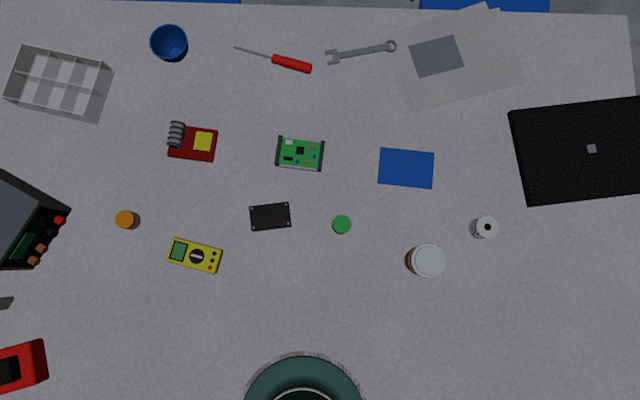

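View pics/scene0.png

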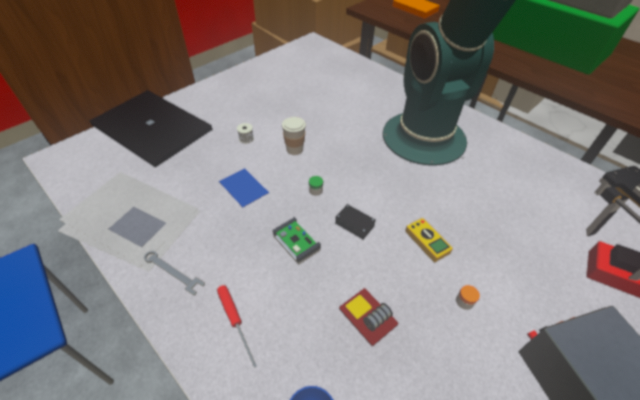

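The top view shows the board at (300,153), the iron stand at (193,142), the mat at (406,168), the box at (270,216) and the meter at (195,255). The spool is at (485,227), the orange jar at (125,219), the green jar at (342,224) and the cup at (427,260). The scene view agrees: the stand is on the robot's left and the mat on its right.

```bash
cat > h.py <<'E'
import numpy as np,cv2,pickle
from scipy.spatial.transform import Rotation as Ro
def quat(o): w,x,y,z=o['eef_rot']; return Ro.from_quat([x,y,z,w])
def cam(f,o=None):
    F=f['img'].shape[0]/2/np.tan(np.radians(f['fovy'])/2)
    K=np.array([[F,0,f['cx']],[0,F,f['cy']],[0,0,1]])
    if 'R' in f: return K,np.array(f['R']),np.array(f['t'])
    T=np.array(f['T_tool_cam']);Rw=quat(o).as_matrix()
    Rc=Rw@T[:3,:3];c=Rw@T[:3,3]+o['tool_pos']
    return K,Rc.T,-Rc.T@c
def back(uv,z,C):
    K,R,t=C;uv=np.atleast_2d(uv).astype(float)
    d=(np.linalg.inv(K)@np.c_[uv,np.ones(len(uv))].T).T@R
    c=-R.T@t
    return c+d*((z-c[2])/d[:,2])[:,None]
def proj(P,C):
    K,R,t=C;p=(np.atleast_2d(P)@R.T+t)@K.T;return p[:,:2]/p[:,2:]
def blob(mask,near):
    n,l,s,c=cv2.connectedComponentsWithStats(mask.astype(np.uint8))
    d=[np.hypot(*(c[i]-near)) if s[i,4]>30 else 1e9 for i in range(1,n)]
    return (l==1+int(np.argmin(d))).astype(np.uint8)
def body(kind,dim,h,n=40):
    if kind=='box':
        a,b=dim[0]/2,dim[1]/2;q=np.array([[a,b],[a,-b],[-a,-b],[-a,b]])
    else:
        t=np.linspace(0,2*np.pi,n);q=dim/2*np.c_[np.cos(t),np.sin(t)]
    return np.r_[np.c_[q,0*q[:,0]],np.c_[q,0*q[:,0]+h]]
def fit(mask,C,kind,dim,h,x0):
    """silhouette fit by maximum overlap -> x,y,yaw,IoU"""
    from scipy.optimize import minimize
    m=cv2.GaussianBlur(mask.astype(np.float32),(3,3),0); B=body(kind,dim,h)
    def cost(p):
        c,s=np.cos(p[2]),np.sin(p[2])
        P=B@np.array([[c,s,0],[-s,c,0],[0,0,1]])+[p[0],p[1],0]
        hull=cv2.convexHull(proj(P,C).astype(np.float32))
        im=np.zeros(mask.shape,np.uint8);cv2.fillConvexPoly(im,np.round(hull*256).astype(np.int32),255,cv2.LINE_AA,8)
        im=im/255.
        return 1-np.minimum(im,m).sum()/np.maximum(im,m).sum()
    x0=np.array(x0,float);sx=np.array([x0]+[x0+d for d in np.diag([.01,.01,.1])])
    for _ in range(2):
        r=minimize(cost,x0,method='Nelder-Mead',options=dict(initial_simplex=sx,xatol=1e-5,fatol=1e-5));x0=r.x
        sx=np.array([x0]+[x0+d for d in np.diag([-.004,.004,-.05])])
    return *r.x,1-r.fun
E
python3 - <<'E'
from h import *
f=pickle.load(open('top.pkl','rb'));C=cam(f)
hsv=cv2.cvtColor(f['img'],cv2.COLOR_RGB2HSV);H,S,V=cv2.split(hsv)
bg=np.median(f['img'][100:300,100:500].reshape(-1,3),0);print('bg',bg)
D=np.abs(f['img'].astype(int)-bg).max(2)
for n,uv,k,d,h in [('board',(300,153),'box',(.07,.11),.032),('stand',(193,142),'box',(.08,.11),.02),('mat',(406,168),'box',(.09,.13),.002),('pbox',(270,216),'box',(.056,.09),.032),('meter',(195,255),'box',(.056,.115),.028),('spool',(485,227),'cyl',.05,.044),('ojar',(125,219),'cyl',.042,.04),('gjar',(342,224),'cyl',.042,.04),('cup',(427,260),'cyl',.072,.104)]:
    m=blob(D>45,uv)
    x=back([uv],h,C)[0]
    print(n,m.sum(),np.round(fit(m,C,k,d,h,[x[0],x[1],0]),4))
E
```

```text
bg [122. 122. 128.]
board 1197 [ 0.5901  0.0263 -0.1038  0.7236]
stand 1527 [ 0.6121  0.282  -0.1483  0.8367]
mat 1984 [ 0.5684 -0.2266 -0.0901  0.9189]
pbox 1006 [0.4399 0.0873 0.1462 0.8773]
meter 1299 [ 0.3479  0.2519 -0.2065  0.8583]
spool 34 [ 0.4356 -0.3802 -0.0018  0.0552]
ojar 386 [ 0.4224  0.409  -0.0071  0.8254]
gjar 281 [ 0.4266 -0.0739 -0.0408  0.8086]
cup 142 [ 0.3503 -0.2007  0.0298  0.1054]
```

```bash
cat > go.py <<'E'
from h import *
from cell import robot
import sys
def go(x,y,z,yaw,o=None):
    """numbers for a row reaching TCP x,y,z with tool y at angle yaw (mod pi)"""
    o=o or robot.get_obs();R=quat(o).as_matrix()
    best=None
    for k in(-1,0,1,2):
        a=yaw+k*np.pi;Y=np.array([np.cos(a),np.sin(a),0]);Z=np.array([0,0,-1.])
        v=Ro.from_matrix(R.T@np.c_[np.cross(Y,Z),Y,Z]).as_rotvec()
        if best is None or np.linalg.norm(v)<np.linalg.norm(best):best=v
    d=R.T@(np.array([x,y,z])-o['tool_pos'])
    print('row',np.round(np.r_[d/.5,best/np.radians(120)],4).tolist(),'t',round(float(o['time']),2),'q7',round(float(o['q'][6]),2),'w',round(float(o['width']),3))
if __name__=='__main__': go(*map(float,sys.argv[1:5]))
E
python3 go.py .42 .087 .25 .146
python3 - <<'E'
from cell import robot
f=robot.grab_frame('wrist');print(f['fovy'],f['cx'],f['cy'],f['T_tool_cam'])
E
```

```text
row [-0.6729, -0.7173, -0.0734, -0.0005, 0.0003, 0.4584] t 0.1 q7 -0.05 w 0.997
70.46195899682613 321.80916498584605 199.13945996506362 [[-4.59068695e-04 -9.71483846e-01 -2.37105305e-01  6.72962940e-02]
 [ 9.99999891e-01 -4.25178631e-04 -1.94067667e-04 -1.56754922e-04]
 [ 8.77214950e-05 -2.37105368e-01  9.71483935e-01 -1.71426990e-01]
 [ 0.00000000e+00  0.00000000e+00  0.00000000e+00  1.00000000e+00]]
```

{"method": "servo_tool", "body": {
  "motion": [
    [[-0.673,-0.717,-0.073,0,0,0.458,1],[-0.673,-0.717,-0.073,0,0,0.458,1],[-0.673,-0.717,-0.073,0,0,0.458,1],[-0.673,-0.717,-0.073,0,0,0.458,1],[-0.673,-0.717,-0.073,0,0,0.458,1],[-0.673,-0.717,-0.073,0,0,0.458,1],[-0.673,-0.717,-0.073,0,0,0.458,1],[-0.673,-0.717,-0.073,0,0,0.458,1],[-0.673,-0.717,-0.073,0,0,0.458,1],[-0.673,-0.717,-0.073,0,0,0.458,1],[-0.673,-0.717,-0.073,0,0,0.458,1],[-0.673,-0.717,-0.073,0,0,0.458,1]]
  ]
}}

```text
time: 1.35
tool_pos: [0.4203, 0.087, 0.25]
eef_rot: [-0.0, 0.654, 0.757, 0.0]
ft_force: [0.5, 0.1, -0.7]
width: 1.002
grasp_force: 0.0
```

```bash
cat > look.py <<'E'
from h import *
from cell import robot
import sys
o=robot.get_obs();f=robot.grab_frame('wrist');n=sys.argv[1]
pickle.dump((o,f),open(n+'.pkl','wb'));cv2.imwrite(f'pics/{n}.png',f['img'][:,:,::-1])
E
python3 look.py w1
```

```text
(no output)
```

View pics/w1.png

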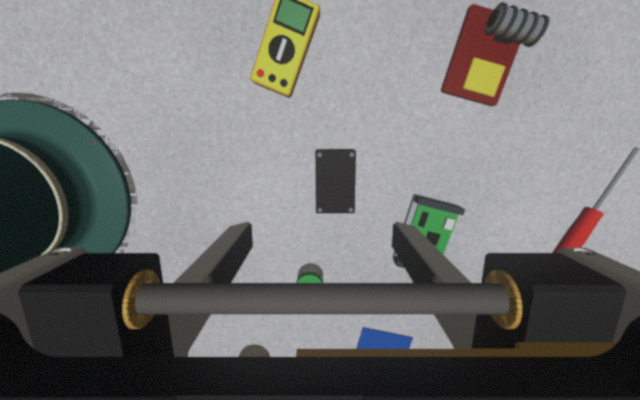

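The wrist view shows the box at (336,181), the meter at (285,45), the stand at (490,55), and part of the board at (435,225). I'll fit these outlines here, plus the mat and others in the scene view as a check.

```bash
python3 - <<'E'
from h import *
def run(f,C,L,thr=45):
    hsv=cv2.cvtColor(f['img'],cv2.COLOR_RGB2HSV);H,S,V=[a.astype(int) for a in cv2.split(hsv)]
    M=dict(dark=V<80,yellow=(abs(H-27)<8)&(S>100),blue=(abs(H-112)<12)&(S>130),red=((H<8)|(H>172))&(S>110),green=(abs(H-65)<15)&(S>100),orange=(abs(H-14)<7)&(S>130))
    for n,c,uv,k,d,h,yaw in L:
        m=blob(M[c],uv);m=cv2.morphologyEx(m,cv2.MORPH_CLOSE,np.ones((9,9)));cs=cv2.findContours(m,0,1)[0];m=cv2.drawContours(m,cs,-1,1,-1)
        x=back([uv],h,C)[0]; z0=0
        print(n,m.sum(),np.round(fit(m,C,k,d,h,[x[0],x[1],yaw]),4))
o,f=pickle.load(open('w1.pkl','rb'))
run(f,cam(f,o),[('pbox','dark',(336,181),'box',(.056,.09),.032,.14),('meter','yellow',(285,45),'box',(.056,.115),.028,-.2),])
f=pickle.load(open('top.pkl','rb'))
print('top');run(f,cam(f),[('mat','blue',(406,168),'box',(.09,.13),.002,-.09),('pbox','dark',(270,216),'box',(.056,.09),.032,.14),('meter','yellow',(195,255),'box',(.056,.115),.028,-.2)])
f=pickle.load(open('scene.pkl','rb'))
print('scene');run(f,cam(f),[('mat','blue',(245,187),'box',(.09,.13),.002,-.09),('pbox','dark',(355,221),'box',(.056,.09),.032,.14),('meter','yellow',(428,238),'box',(.056,.115),.028,-.2)])
E
python3 go.py .44 .087 .25 .14
```

```text
pbox 2385 [0.44   0.0848 0.1109 0.8667]
meter 3315 [ 0.3479  0.2552 -0.1768  0.7195]
top
mat 1951 [ 0.5677 -0.227  -0.0996  0.905 ]
pbox 1015 [0.4403 0.0872 0.1613 0.8874]
meter 1304 [ 0.3487  0.2541 -0.2165  0.8627]
scene
mat 864 [ 0.5632 -0.2336 -0.0875  0.7762]
pbox 667 [0.4366 0.0833 0.2944 0.7024]
meter 891 [ 0.3378  0.2485 -0.318   0.7124]
row [-0.0076, 0.0393, -0.0003, -0.0001, -0.0, 0.0034] t 1.4 q7 -0.12 w 1.002
```

```bash
python3 - <<'E'
from h import *
o,f=pickle.load(open('w1.pkl','rb'));C1=cam(f,o);f2=pickle.load(open('top.pkl','rb'));C2=cam(f2)
def draw(im,C,B,p,s,off):
    c,sn=np.cos(p[2]),np.sin(p[2]);P=B@np.array([[c,sn,0],[-sn,c,0],[0,0,1]])+[p[0],p[1],0]
    q=proj(P,C);hu=cv2.convexHull(q.astype(np.float32))[:,0]
    for pts in(hu,q[len(q)//2:]): cv2.polylines(im,[np.round(((pts-off+.5)*s-.5)).astype(np.int32)],True,(255,0,255),1)
def crop(f,x0,y0,w,h,s): return cv2.resize(f['img'][y0:y0+h,x0:x0+w],None,fx=s,fy=s,interpolation=cv2.INTER_NEAREST).copy()
a=crop(f,230,0,150,230,2);b=crop(f2,150,120,300,160,2)
bx=body('box',(.056,.09),.032);mt=body('box',(.056,.115),.028);mat=body('box',(.09,.13),.002)
for im,C,off in((a,C1,(230,0)),(b,C2,(150,120))):
    draw(im,C,bx,(.44,.0848,.1109) if im is a else (.4403,.0872,.16),2,np.array(off));draw(im,C,mt,(.3479,.2552,-.1768) if im is a else (.3487,.2541,-.2165),2,np.array(off))
draw(b,C2,mat,(.5677,-.227,-.0996),2,np.array((150,120)))
im=np.zeros((460,600+0,3),np.uint8);im=np.zeros((460,800,3),np.uint8)
im[:a.shape[0],:200]=a[:,50:250][:, :200] if 0 else a[:,:200];im[:320,200:800]=b
cv2.imwrite('pics/ov.png',im[:,:,::-1])
E
```

```text
(no output)
```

View pics/ov.png

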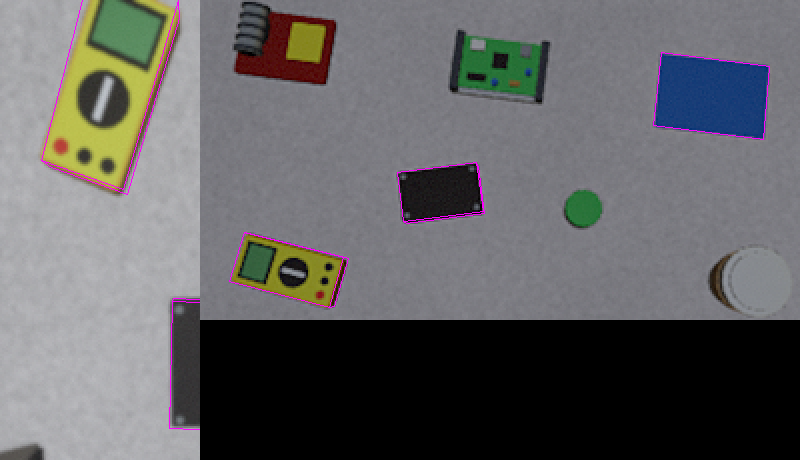

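The fits follow the outlines well. Next is the box.

```bash
python3 go.py .440 .086 .013 .14
```

```text
row [-0.0096, 0.0391, 0.4737, -0.0001, -0.0, 0.0034] t 1.4 q7 -0.12 w 1.002
```

{"method": "servo_tool", "body": {
  "motion": [
    [[-0.0096,0.039,0.08,0,0,0,1],[-0.0096,0.039,0.18,0,0,0,1],[-0.0096,0.039,0.27,0,0,0,1],[-0.0096,0.039,0.35,0,0,0,1],[-0.0096,0.039,0.41,0,0,0,1],[-0.0096,0.039,0.45,0,0,0,1],[-0.0096,0.039,0.4735,0,0,0,1],[-0.0096,0.039,0.4735,0,0,0,0.2],[-0.0096,0.039,0.4735,0,0,0,0],[-0.0096,0.039,0.4735,0,0,0,-0.3],[-0.0096,0.039,0.4735,0,0,0,-1],[-0.0096,0.039,0.4735,0,0,0,-1]]
  ],
  "force": 20
}}

```text
time: 2.6
tool_pos: [0.4405, 0.0857, 0.0138]
eef_rot: [0.0, 0.653, 0.757, 0.0]
ft_force: [-1.8, -0.3, 0.8]
width: 0.61
grasp_force: 0.8
```

```bash
python3 go.py .568 -.227 .10 -.0996; python3 go.py .44 .086 .1 .14
```

```text
row [-0.6559, 0.1608, -0.1724, 0.0005, -0.0002, 0.1177] t 2.6 q7 0.17 w 0.61
row [0.0008, -0.0008, -0.1724, 0.0005, -0.0001, 0.0033] t 2.6 q7 0.17 w 0.61
```

{"method": "servo_tool", "body": {
  "motion": [
    [[0,0,0,0,0,0,-1],[0,0,0,0,0,0,-1],[0,0,-0.04,0,0,0,-1],[0,0,-0.1,0,0,0,-1],[0,0,-0.18,0,0,0,-1],[-0.05,0,-0.26,0,0,0.03,-1],[-0.15,0.03,-0.34,0,0,0.06,-1],[-0.25,0.06,-0.4,0,0,0.09,-1],[-0.35,0.09,-0.45,0,0,0.117,-1],[-0.45,0.12,-0.47,0,0,0.117,-1],[-0.55,0.15,-0.47,0,0,0.117,-1],[-0.64,0.17,-0.47,0,0,0.117,-1]]
  ]
}}

```text
time: 3.8
tool_pos: [0.5593, -0.1897, 0.2473]
eef_rot: [0.0, 0.741, 0.672, 0.001]
ft_force: [1.1, 1.7, -1.3]
width: 0.594
grasp_force: 20.0
```

{"method": "servo_tool", "body": {
  "motion": [
    [[-0.08,0,0,0,0,0,-1],[-0.16,0,0,0,0,0,-1],[-0.22,0,0,0,0,0,-1],[-0.26,0,0,0,0,0,-1],[-0.26,0,0,0,0,0,-1],[-0.26,0,0,0,0,0,-1]]
  ]
}}

```text
time: 4.4
tool_pos: [0.5454, -0.3174, 0.2462]
eef_rot: [-0.0, 0.741, 0.671, -0.0]
ft_force: [-0.2, 0.8, -1.8]
width: 0.592
grasp_force: 20.0
```

```bash
python3 look.py w2
```

```text
(no output)
```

View pics/w2.png

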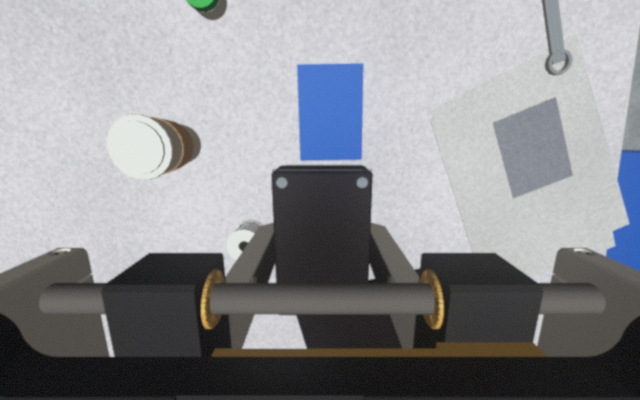

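The mat is fully in view at (298–363, 64–160). The held box is level, with its leading top edge at row ~172, columns 273–372.

```bash
python3 - <<'E'
from h import *
o,f=pickle.load(open('w2.pkl','rb'));C=cam(f,o)
H,S,V=[a.astype(int) for a in cv2.split(cv2.cvtColor(f['img'],cv2.COLOR_RGB2HSV))]
m=blob((abs(H-112)<12)&(S>110),(330,112));print(m.sum(),np.round(fit(m,C,'box',(.09,.13),.002,(.568,-.227,-.09)),4))
zt=o['tool_pos'][2]+.032-.0138
P=back([(273,172),(372,171)],zt,C);R=quat(o).as_matrix()
print((P-o['tool_pos'])@R, np.linalg.norm(P[0]-P[1]))
# edge rows of box: gradient
g=f['img'].mean(2)
for c in(300,322,345):print(g[158:182,c].round())
E
```

```text
5985 [ 0.5673 -0.2297 -0.0783  0.9367]
[[ 0.04561529 -0.02567346 -0.01817684]
 [ 0.04613507  0.0281827  -0.01820027]] 0.053858670119816154
[167. 171. 190. 207. 214. 208. 177. 116.  63.  47.  53.  69.  73.  58.
  50.  53.  56.  60.  55.  58.  57.  60.  61.  60.]
[126. 138. 172. 201. 210. 203. 173. 117.  62.  44.  49.  65.  67.  49.
  48.  50.  54.  54.  56.  58.  54.  55.  57.  57.]
[133. 152. 185. 201. 202. 195. 169. 113.  59.  47.  55.  66.  72.  56.
  49.  48.  55.  57.  55.  56.  56.  55.  59.  54.]
```

```bash
python3 go.py .5675 -.2295 .0160 -.088
```

```text
row [0.1776, 0.0264, 0.4607, -0.0001, -0.0002, -0.0046] t 4.45 q7 0.63 w 0.594
```

{"method": "servo_tool", "body": {
  "motion": [
    [[0.08,0.013,0.06,0,0,-0.0046,-1],[0.16,0.026,0.14,0,0,-0.0046,-1],[0.1776,0.0264,0.22,0,0,-0.0046,-1],[0.1776,0.0264,0.3,0,0,-0.0046,-1],[0.1776,0.0264,0.36,0,0,-0.0046,-1],[0.1776,0.0264,0.41,0,0,-0.0046,-1],[0.1776,0.0264,0.44,0,0,-0.0046,-1],[0.1776,0.0264,0.452,0,0,-0.0046,-1],[0.1776,0.0264,0.458,0,0,-0.0046,-1],[0.1776,0.0264,0.4607,0,0,-0.0046,-1],[0.1776,0.0264,0.4607,0,0,-0.0046,-1],[0.1776,0.0264,0.4607,0,0,-0.0046,-1]]
  ]
}}

```text
time: 5.65
tool_pos: [0.5678, -0.2306, 0.0168]
eef_rot: [0.0, 0.738, 0.675, 0.0]
ft_force: [-0.3, -0.3, -1.7]
width: 0.596
grasp_force: 20.0
```

{"method": "servo_tool", "body": {
  "motion": [
    [[0.002,0,0.001,0,0,0,-1],[0.002,0,0.002,0,0,0,-1],[0.002,0,0.003,0,0,0,-1],[0.002,0,0.003,0,0,0,0.3],[0.002,0,0.003,0,0,0,1],[0.002,0,0.003,0,0,0,1],[0.002,0,0.003,0,0,0,1],[0.002,0,-0.03,0,0,0,1],[0.002,0,-0.1,0,0,0,1],[0.002,0,-0.2,0,0,0,1],[0.002,0,-0.3,0,0,0,1],[0.002,0,-0.4,0,0,0,1]]
  ]
}}

```text
time: 6.85
tool_pos: [0.5669, -0.2297, 0.2194]
eef_rot: [0.0, 0.738, 0.675, 0.0]
ft_force: [0.2, 0.3, 0.1]
width: 0.998
grasp_force: 0.0
```

```bash
python3 go.py .44 -.40 .28 -.5 
```

```text
row [-0.3619, -0.2224, -0.1213, 0.0003, 0.0001, 0.196] t 6.85 q7 0.5 w 0.998
```

{"method": "servo_tool", "body": {
  "motion": [
    [[-0.1,-0.07,-0.03,0,0,0,1],[-0.2,-0.15,-0.06,0,0,0,1],[-0.28,-0.22,-0.06,0,0,0,1],[-0.28,-0.29,-0.06,0,0,0,1],[-0.28,-0.29,-0.06,0,0,0,1],[-0.28,-0.29,-0.06,0,0,0,1]]
  ]
}}

```text
time: 7.45
tool_pos: [0.4092, -0.3569, 0.2474]
eef_rot: [0.001, 0.739, 0.674, 0.001]
ft_force: [0.9, -0.1, 0.9]
width: 1.002
grasp_force: 0.0
```

```bash
python3 look.py w3
```

```text
(no output)
```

View pics/w3.png

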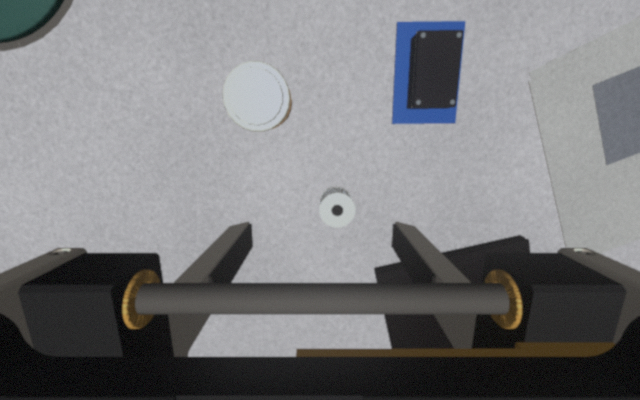

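The spool's top hole is at (337,210). The box now sits on the mat, at (435,68). I'll measure both.

```bash
python3 - <<'E'
from h import *
o,f=pickle.load(open('w3.pkl','rb'));C=cam(f,o)
H,S,V=[a.astype(int) for a in cv2.split(cv2.cvtColor(f['img'],cv2.COLOR_RGB2HSV))]
m=blob((V<85),(337,210));ys,xs=np.nonzero(m);print(m.sum(),xs.mean(),ys.mean(),back([(xs.mean(),ys.mean())],.044,C))
m=(V<90)&(S<140);m[:,:395]=0;m=blob(m,(435,68));m=cv2.morphologyEx(m,cv2.MORPH_CLOSE,np.ones((7,7)))
x,y,w,i=fit(m,C,'box',(.056,.09),.033,(.568,-.229,-.09));print('box',m.sum(),x,y,w,i)
m=((abs(H-112)<14)&(S>100));m=blob(m,(400,80));cs=cv2.findContours(m,0,1)[0];hu=cv2.convexHull(np.vstack(cs));m[:]=0;cv2.fillConvexPoly(m,hu,1)
print('mat',m.sum(),fit(m,C,'box',(.09,.13),.002,(.568,-.229,-.09)))
E
```

```text
68 337.02941176470586 209.94117647058823 [[ 0.42788484 -0.39764981  0.044     ]]
box 3797 0.5681278039974387 -0.22969708377881176 -0.07805442826346821 0.90338179694751
mat 6691 (np.float64(0.5672779493225648), np.float64(-0.22943626585115873), np.float64(-0.08018561579767786), np.float64(0.9572457410641781))
```

```bash
python3 - <<'E'
from h import *
f=pickle.load(open('top.pkl','rb'));print(back([(487.5,227)],.044,cam(f)))
E
python3 go.py .428 -.3975 .016 -.09
```

```text
[[ 0.42715209 -0.39694104  0.044     ]]
row [-0.0798, 0.0408, 0.4621, 0.0007, -0.0001, 0.0004] t 7.5 q7 0.78 w 0.997
```

{"method": "servo_tool", "body": {
  "motion": [
    [[-0.08,0.04,0.08,0,0,0,1],[-0.08,0.041,0.18,0,0,0,1],[-0.08,0.041,0.27,0,0,0,1],[-0.08,0.041,0.35,0,0,0,1],[-0.08,0.041,0.41,0,0,0,1],[-0.08,0.041,0.45,0,0,0,1],[-0.08,0.041,0.467,0,0,0,1],[-0.08,0.041,0.467,0,0,0,0.3],[-0.08,0.041,0.467,0,0,0,0.1],[-0.08,0.041,0.467,0,0,0,-0.2],[-0.08,0.041,0.467,0,0,0,-1],[-0.08,0.041,0.467,0,0,0,-1]]
  ]
}}

```text
time: 8.7
tool_pos: [0.4279, -0.3979, 0.0132]
eef_rot: [0.0, 0.738, 0.675, 0.0]
ft_force: [-0.1, 0.2, 1.4]
width: 0.61
grasp_force: 0.0
```

{"method": "servo_tool", "body": {
  "motion": [
    [[0,0,0,0,0,0,-1],[0,0,0,0,0,0,-1],[0,0,0,0,0,0,-1],[0,0,-0.04,0,0,0,-1],[0,0,-0.1,0,0,0,-1],[0,0,-0.18,0,0,0,-1],[0,0,-0.27,0,0,0,-1],[0,0,-0.36,0,0,0,-1],[0,0,-0.43,0,0,0,-1],[0,0,-0.47,0,0,0,-1],[0,0,-0.47,0,0,0,-1]]
  ]
}}

```text
time: 9.8
tool_pos: [0.4282, -0.3985, 0.25]
eef_rot: [0.002, 0.738, 0.675, 0.001]
ft_force: [-0.2, -0.1, -2.9]
width: 0.531
grasp_force: 20.0
```

```bash
python3 go.py .565 -.09 .247 -.09
```

```text
row [0.6387, 0.2179, 0.0058, 0.0017, 0.0008, 0.0007] t 9.8 q7 0.86 w 0.531
```

{"method": "servo_tool", "body": {
  "motion": [
    [[0.06,0.02,0,0,0,0,-1],[0.14,0.05,0,0,0,0,-1],[0.23,0.08,0,0,0,0,-1],[0.32,0.11,0,0,0,0,-1],[0.41,0.14,0,0,0,0,-1],[0.5,0.17,0,0,0,0,-1],[0.57,0.2,0,0,0,0,-1],[0.62,0.217,0,0,0,0,-1],[0.639,0.218,0,0,0,0,-1],[0.639,0.218,0,0,0,0,-1],[0.639,0.218,0,0,0,0,-1]]
  ]
}}

```text
time: 10.9
tool_pos: [0.5637, -0.0904, 0.247]
eef_rot: [-0.0, 0.738, 0.675, -0.0]
ft_force: [-0.7, 0.3, -2.6]
width: 0.529
grasp_force: 20.0
```

```bash
python3 look.py w4; python3 go.py .59 .09 .25 -.09
```

```text
row [0.3648, 0.0196, -0.0056, -0.0002, 0.0002, -0.0003] t 10.95 q7 0.22 w 0.532
```

View pics/w4.png

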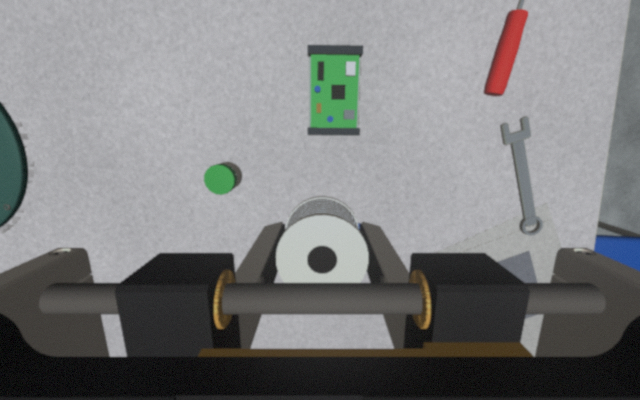

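The whole board is visible at (308–363, 45–135). The spool hangs upright in the jaws.

{"method": "servo_tool", "body": {
  "motion": [
    [[0.06,0,0,0,0,0,-1],[0.14,0.01,0,0,0,0,-1],[0.22,0.02,0,0,0,0,-1],[0.29,0.02,0,0,0,0,-1],[0.34,0.02,0,0,0,0,-1],[0.365,0.02,0,0,0,0,-1],[0.365,0.02,0,0,0,0,-1],[0.365,0.02,0,0,0,0,-1]]
  ]
}}

```text
time: 11.75
tool_pos: [0.5906, 0.0896, 0.2476]
eef_rot: [0.0, 0.738, 0.674, -0.0]
ft_force: [-0.4, -0.4, -2.0]
width: 0.531
grasp_force: 20.0
```

```bash
python3 look.py w5;python3 - <<'E'
from h import *
o,f=pickle.load(open('w4.pkl','rb'));C=cam(f,o)
H,S,V=[a.astype(int) for a in cv2.split(cv2.cvtColor(f['img'],cv2.COLOR_RGB2HSV))]
m=(V<95)|(S>90);m[:30]=0;m[145:]=0;m[:,:290]=0;m[:,380:]=0
m=m.astype(np.uint8);m=blob(cv2.morphologyEx(m,cv2.MORPH_CLOSE,np.ones((5,5))),(335,90))
hu=cv2.convexHull(np.vstack(cv2.findContours(m,0,1)[0]));m[:]=0;cv2.fillConvexPoly(m,hu,1)
print('board',m.sum(),fit(m,C,'box',(.07,.11),.032,(.59,.026,-.1)))
r=cv2.minAreaRect(hu);c=cv2.boxPoints(r);print(c);print(back(c,.032,C),back([r[0]],.032,C))
g=blob((abs(H-62)<15)&(S>110),(335,92));rg=cv2.minAreaRect(np.vstack(cv2.findContours(g,0,1)[0]));print('green',rg,back([rg[0]],.028,C),back(cv2.boxPoints(rg),.028,C))
E
```

```text
board 4633 (np.float64(0.589474918170771), np.float64(0.022152827235917175), np.float64(-0.10364076587402966), np.float64(0.9006824558001929))
[[308.  46.]
 [361.  46.]
 [361. 134.]
 [308. 134.]]
[[ 0.56273327  0.07941911  0.032     ]
 [ 0.62822488  0.07347923  0.032     ]
 [ 0.6220949  -0.03281886  0.032     ]
 [ 0.55189853 -0.02645476  0.032     ]] [[0.59138533 0.02524525 0.032     ]]
green ((334.5, 90.5), (73.0, 47.0), 90.0) [[0.59155075 0.0251358  0.028     ]] [[ 0.56548507  0.07100877  0.028     ]
 [ 0.62452344  0.06565435  0.028     ]
 [ 0.6191603  -0.02345424  0.028     ]
 [ 0.55662367 -0.0177844   0.028     ]]
```

View pics/w5.png

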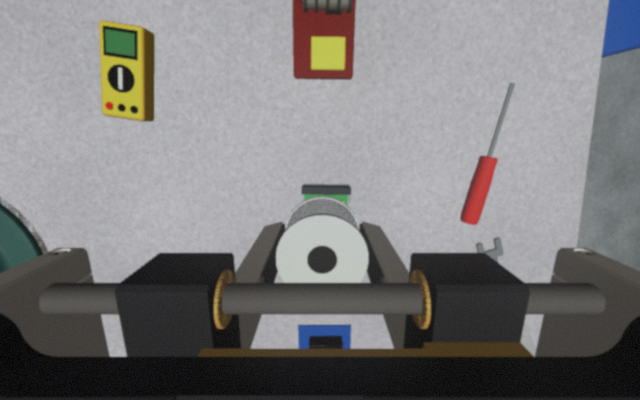

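The stand's near edge is at row 78 (columns 294–353) and the meter is at (127,72). I'll work out the stand's centre and the spool target.

```bash
python3 - <<'E'
from h import *
o,f=pickle.load(open('w5.pkl','rb'));C=cam(f,o)
a,b=back([(294,78),(353,78)],0,C);print('near edge',a,b,np.linalg.norm(a-b))
d=(a-b)/np.linalg.norm(a-b);n=np.array([d[1],-d[0],0]);n*=np.sign(n[1]);S=(a+b)/2+.055*n;print('stand',S)
a,b=back([(294,78),(353,78)],.02,C);print('edge width if z=.02',np.linalg.norm(a-b))
B=np.array([.590,.024,0]);yw=-.092;ax=np.array([np.cos(yw),np.sin(yw),0]);ay=np.array([-np.sin(yw),np.cos(yw),0])
for St in(S,np.array([.6121,.282,0])):
    L=np.linalg.norm(St-B);M=(St+B)/2;print(L,M,'board x of M',(M-B)@ax)
print('meter target',B+.103*ax)
H,Sa,V=[q.astype(int) for q in cv2.split(cv2.cvtColor(f['img'],cv2.COLOR_RGB2HSV))]
m=blob((abs(H-27)<8)&(Sa>90),(127,72));m=cv2.morphologyEx(m,cv2.MORPH_CLOSE,np.ones((9,9)));cs=cv2.findContours(m,0,1)[0];cv2.drawContours(m,cs,-1,1,-1)
print('meter',fit(m,C,'box',(.056,.115),.028,(.348,.253,-.2)))
E
python3 go.py .601 .153 .0145 -.09
```

```text
near edge [0.56598119 0.22989851 0.        ] [0.64700963 0.22250711 0.        ] 0.08136486156136048
stand [0.61149175 0.2809754  0.        ]
edge width if z=.02 0.07748132290303242
0.25787255064108866 [0.60074588 0.1524877  0.        ] board x of M -0.0011037693570864079
0.2589448010677179 [0.60105 0.153   0.     ] board x of M -0.0008479959170773087
meter target [0.69256441 0.01453736 0.        ]
meter (np.float64(0.34996401248748654), np.float64(0.2505762207145352), np.float64(-0.2285161974924374), np.float64(0.8690137126636629))
row [0.1287, 0.0091, 0.4663, 0.0001, 0.0003, -0.0005] t 11.8 q7 -0.09 w 0.53
```

{"method": "servo_tool", "body": {
  "motion": [
    [[0.06,0.009,0.04,0,0,0,-1],[0.129,0.009,0.1,0,0,0,-1],[0.129,0.009,0.18,0,0,0,-1],[0.129,0.009,0.27,0,0,0,-1],[0.129,0.009,0.35,0,0,0,-1],[0.129,0.009,0.41,0,0,0,-1],[0.129,0.009,0.44,0,0,0,-1],[0.129,0.009,0.455,0,0,0,-1],[0.129,0.009,0.463,0,0,0,-1],[0.129,0.009,0.466,0,0,0,-1],[0.129,0.009,0.466,0,0,0,-1],[0.129,0.009,0.466,0,0,0,-1]]
  ]
}}

```text
time: 13.0
tool_pos: [0.6012, 0.1558, 0.0155]
eef_rot: [0.0, 0.738, 0.675, 0.001]
ft_force: [-0.4, 0.1, -2.4]
width: 0.532
grasp_force: 20.0
```

{"method": "servo_tool", "body": {
  "motion": [
    [[-0.004,0,0.001,0,0,0,-1],[-0.004,0,0.003,0,0,0,-1],[-0.004,0,0.004,0,0,0,-1],[-0.004,0,0.0045,0,0,0,-1],[-0.004,0,0.0045,0,0,0,-1]]
  ]
}}

```text
time: 13.5
tool_pos: [0.6006, 0.1534, 0.0129]
eef_rot: [-0.0, 0.738, 0.675, 0.0]
ft_force: [-4.3, -1.7, 9.8]
width: 0.532
grasp_force: 20.0
```

Touching down at about 10 N. I'll ease up slightly, release and rise.

{"method": "servo_tool", "body": {
  "motion": [
    [[0,0,-0.001,0,0,0,-1],[0,0,-0.001,0,0,0,-0.1],[0,0,-0.001,0,0,0,0.4],[0,0,-0.001,0,0,0,1],[0,0,-0.001,0,0,0,1],[0,0,-0.03,0,0,0,1],[0,0,-0.1,0,0,0,1],[0,0,-0.2,0,0,0,1],[0,0,-0.3,0,0,0,1],[0,0,-0.4,0,0,0,1],[0,0,-0.47,0,0,0,1],[0,0,-0.47,0,0,0,1]]
  ]
}}

```text
time: 14.7
tool_pos: [0.6024, 0.1535, 0.2534]
eef_rot: [0.001, 0.738, 0.675, 0.004]
ft_force: [0.8, 0.5, -0.5]
width: 0.997
grasp_force: 0.0
```

```bash
python3 go.py .335 .245 .25 -.215;python3 go.py .42 .40 .25 -.09; python3 - <<'E'
from h import *
f=pickle.load(open('top.pkl','rb'))
H,S,V=[a.astype(int) for a in cv2.split(cv2.cvtColor(f['img'],cv2.COLOR_RGB2HSV))]
m=blob((abs(H-14)<7)&(S>150),(125,219));ys,xs=np.nonzero(m);print(m.sum(),xs.mean(),ys.mean(),back([(xs.mean(),ys.mean())],.037,cam(f)))
E
```

```text
row [0.1346, -0.549, 0.0035, 0.0032, -0.0019, 0.0601] t 14.7 q7 -0.18 w 0.997
row [0.4585, -0.4073, 0.0057, 0.0033, -0.0017, 0.0004] t 14.7 q7 -0.18 w 0.997
281 124.87900355871886 219.18505338078293 [[0.42181203 0.40809515 0.037     ]]
```

{"method": "servo_tool", "body": {
  "motion": [
    [[0.08,-0.07,0,0,0,0,1],[0.18,-0.16,0,0,0,0,1],[0.27,-0.24,0,0,0,0,1],[0.36,-0.32,0,0,0,0,1],[0.41,-0.38,0,0,0,0,1],[0.44,-0.407,0,0,0,0,1],[0.44,-0.407,0,0,0,0,1],[0.44,-0.407,0,0,0,0,1]]
  ]
}}

```text
time: 15.5
tool_pos: [0.4166, 0.3912, 0.2474]
eef_rot: [0.0, 0.737, 0.676, -0.0]
ft_force: [-0.1, -0.3, 0.7]
width: 1.0
grasp_force: 0.0
```

```bash
python3 look.py w6; python3 - <<'E'
from h import *
o,f=pickle.load(open('w6.pkl','rb'));C=cam(f,o)
H,S,V=[a.astype(int) for a in cv2.split(cv2.cvtColor(f['img'],cv2.COLOR_RGB2HSV))]
m=blob((abs(H-14)<7)&(S>150),(322,190));ys,xs=np.nonzero(m);print(m.sum(),xs.mean(),ys.mean(),np.ptp(xs),np.ptp(ys),back([(xs.mean(),ys.mean())],.037,C))
E
python3 go.py .4215 .408 .016 -.09
```

```text
621 324.43961352657004 168.04186795491142 27 28 [[0.42269611 0.40863369 0.037     ]]
row [0.0364, 0.0045, 0.463, 0.0001, 0.0001, 0.0005] t 15.55 q7 -0.75 w 0.996
```

{"method": "servo_tool", "body": {
  "motion": [
    [[0.036,0.0065,0.08,0,0,0,1],[0.036,0.0065,0.18,0,0,0,1],[0.036,0.0065,0.27,0,0,0,1],[0.036,0.0065,0.35,0,0,0,1],[0.036,0.0065,0.41,0,0,0,1],[0.036,0.0065,0.45,0,0,0,1],[0.036,0.0065,0.463,0,0,0,1],[0.036,0.0065,0.463,0,0,0,0.2],[0.036,0.0065,0.463,0,0,0,0],[0.036,0.0065,0.463,0,0,0,-0.2],[0.036,0.0065,0.463,0,0,0,-1],[0.036,0.0065,0.463,0,0,0,-1]]
  ],
  "force": 12
}}

```text
time: 16.75
tool_pos: [0.4223, 0.4086, 0.0164]
eef_rot: [-0.0, 0.738, 0.675, 0.0]
ft_force: [0.4, 0.8, -0.6]
width: 0.612
grasp_force: 0.0
```

{"method": "servo_tool", "body": {
  "motion": [
    [[0,0,0,0,0,0,-1],[0,0,0,0,0,0,-1],[0,0,0,0,0,0,-1],[0,0,0,0,0,0,-1]]
  ]
}}

```text
time: 17.15
tool_pos: [0.4221, 0.4084, 0.0159]
eef_rot: [-0.0, 0.738, 0.675, -0.0]
ft_force: [-1.2, -0.4, 3.8]
width: 0.445
grasp_force: 12.0
```

{"method": "servo_tool", "body": {
  "motion": [
    [[0,0,-0.04,0,0,0,-1],[0,0,-0.1,0,0,0,-1],[0,0,-0.18,0,0,0,-1],[0,0,-0.27,0,0,0,-1],[0,0,-0.36,0,0,0,-1],[0,0,-0.43,0,0,0,-1],[0,0,-0.47,0,0,0,-1],[0,0,-0.47,0,0,0,-1]]
  ]
}}

```text
time: 17.95
tool_pos: [0.423, 0.409, 0.2535]
eef_rot: [-0.0, 0.738, 0.675, 0.002]
ft_force: [-0.2, -0.3, -1.4]
width: 0.443
grasp_force: 12.0
```

```bash
python3 go.py .55 -.05 .25 -.09;python3 go.py .568 -.34 .25 -.09
```

```text
row [-0.892, 0.3343, 0.0045, 0.001, -0.0017, 0.0006] t 17.95 q7 -0.75 w 0.443
row [-1.4665, 0.4216, 0.0027, 0.001, -0.0017, 0.0006] t 17.95 q7 -0.75 w 0.443
```

{"method": "servo_tool", "body": {
  "motion": [
    [[-0.05,0.02,0,0,0,0,-1],[-0.12,0.05,0,0,0,0,-1],[-0.2,0.08,0,0,0,0,-1],[-0.29,0.11,0,0,0,0,-1],[-0.38,0.14,0,0,0,0,-1],[-0.47,0.17,0,0,0,0,-1],[-0.56,0.2,0,0,0,0,-1],[-0.65,0.23,0,0,0,0,-1],[-0.74,0.26,0,0,0,0,-1],[-0.81,0.29,0,0,0,0,-1],[-0.87,0.32,0,0,0,0,-1],[-0.892,0.334,0,0,0,0,-1]]
  ]
}}

```text
time: 19.15
tool_pos: [0.5489, -0.054, 0.2498]
eef_rot: [0.0, 0.739, 0.674, -0.001]
ft_force: [-0.3, 0.0, -1.7]
width: 0.445
grasp_force: 12.0
```

{"method": "servo_tool", "body": {
  "motion": [
    [[-0.05,0.01,0,0,0,0,-1],[-0.13,0.02,0,0,0,0,-1],[-0.22,0.04,0,0,0,0,-1],[-0.31,0.05,0,0,0,0,-1],[-0.4,0.06,0,0,0,0,-1],[-0.48,0.08,0,0,0,0,-1],[-0.54,0.087,0,0,0,0,-1],[-0.574,0.087,0,0,0,0,-1],[-0.574,0.087,0,0,0,0,-1],[-0.574,0.087,0,0,0,0,-1]]
  ]
}}

```text
time: 20.15
tool_pos: [0.567, -0.3395, 0.2498]
eef_rot: [-0.001, 0.738, 0.675, -0.0]
ft_force: [-0.0, 0.8, -0.3]
width: 0.448
grasp_force: 12.0
```

```bash
python3 look.py w7
```

```text
(no output)
```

View pics/w7.png

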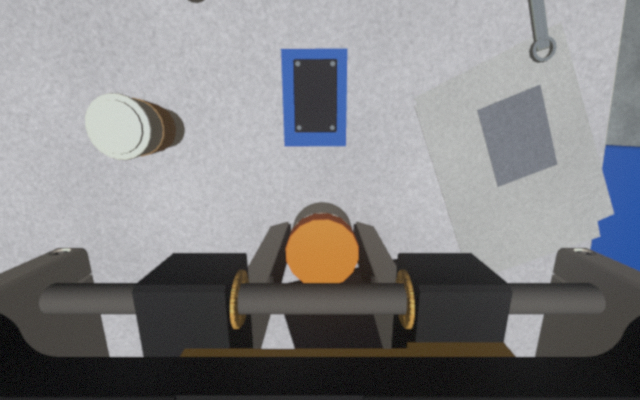

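The box is centred on the mat, with its top at (293–337, 58–133). The jar is upright in the jaws, lid at (322,248).

```bash
python3 - <<'E'
from h import *
o,f=pickle.load(open('w7.pkl','rb'));C=cam(f,o)
H,S,V=[a.astype(int) for a in cv2.split(cv2.cvtColor(f['img'],cv2.COLOR_RGB2HSV))]
m=blob((V<90)&(S<140),(315,95));m=cv2.morphologyEx(m,cv2.MORPH_CLOSE,np.ones((7,7)))
print('box',m.sum(),fit(m,C,'box',(.056,.09),.034,(.568,-.229,-.09)))
# screws
print(back([(298,64),(333,64),(333,127),(298,127)],.034,C).mean(0))
m=blob((abs(H-14)<7)&(S>150),(322,240));u,v=np.nonzero(m)[1].mean(),0;ys,xs=np.nonzero(m)
P=back([((xs.min()+xs.max())/2,284-(xs.max()-xs.min())/2-0)],o['tool_pos'][2]+.024,C);print(xs.min(),xs.max(),ys.min(),ys.max(),(P-o['tool_pos'])@quat(o).as_matrix())
E
python3 go.py .568 -.2295 .052 -.09
```

```text
box 2995 (np.float64(0.5690761383414111), np.float64(-0.2300564425181253), np.float64(-0.06590017631756301), np.float64(0.8959607418504497))
[ 0.56946216 -0.22885224  0.034     ]
285 358 215 283 [[ 0.00397799  0.00068662 -0.02399832]]
row [0.2178, -0.0175, 0.3963, -0.0004, -0.0004, 0.0012] t 20.2 q7 0.7 w 0.447
```

{"method": "servo_tool", "body": {
  "motion": [
    [[0.05,-0.004,0.02,0,0,0,-1],[0.12,-0.01,0.06,0,0,0,-1],[0.19,-0.016,0.12,0,0,0,-1],[0.218,-0.016,0.2,0,0,0,-1],[0.218,-0.016,0.27,0,0,0,-1],[0.218,-0.016,0.33,0,0,0,-1],[0.218,-0.016,0.365,0,0,0,-1],[0.218,-0.016,0.385,0,0,0,-1],[0.218,-0.016,0.393,0,0,0,-1],[0.218,-0.016,0.396,0,0,0,-1],[0.218,-0.016,0.396,0,0,0,-1],[0.218,-0.016,0.396,0,0,0,-1]]
  ]
}}

```text
time: 21.4
tool_pos: [0.5691, -0.2313, 0.0537]
eef_rot: [0.001, 0.738, 0.675, 0.0]
ft_force: [0.8, 0.0, -0.3]
width: 0.439
grasp_force: 12.0
```

{"method": "servo_tool", "body": {
  "motion": [
    [[0.003,0,0.001,0,0,0,-1],[0.003,0,0.003,0,0,0,-1],[0.003,0,0.005,0,0,0,-1],[0.003,0,0.0055,0,0,0,-1],[0.003,0,0.0055,0,0,0,-1],[0.003,0,0.0055,0,0,0,-1]]
  ]
}}

```text
time: 22.0
tool_pos: [0.5687, -0.2297, 0.0501]
eef_rot: [0.0, 0.738, 0.675, -0.0]
ft_force: [0.2, -0.5, -1.0]
width: 0.443
grasp_force: 12.0
```

{"method": "servo_tool", "body": {
  "motion": [
    [[0,0,0.001,0,0,0,-1],[0,0,0.0016,0,0,0,-1],[0,0,0.0016,0,0,0,-1]]
  ]
}}

```text
time: 22.3
tool_pos: [0.5688, -0.2297, 0.0499]
eef_rot: [0.0, 0.738, 0.675, 0.0]
ft_force: [-4.0, 2.9, 11.0]
width: 0.448
grasp_force: 12.0
```

Contact made; ease off, release and rise.

{"method": "servo_tool", "body": {
  "motion": [
    [[0,0,-0.0012,0,0,0,-1],[0,0,-0.0012,0,0,0,0],[0,0,-0.0012,0,0,0,0.3],[0,0,-0.0012,0,0,0,1],[0,0,-0.0012,0,0,0,1],[0,0,-0.0012,0,0,0,1],[0,0,-0.03,0,0,0,1],[0,0,-0.1,0,0,0,1],[0,0,-0.2,0,0,0,1],[0,0,-0.3,0,0,0,1],[0,0,-0.4,0,0,0,1],[0,0,-0.4,0,0,0,1]]
  ]
}}

```text
time: 23.5
tool_pos: [0.5705, -0.2313, 0.2568]
eef_rot: [0.004, 0.738, 0.675, 0.002]
ft_force: [-0.8, -0.2, -1.1]
width: 1.0
grasp_force: 0.0
```

```bash
python3 go.py .45 .03 .25 -.09; python3 go.py .36 .24 .25 -.21
```

```text
row [0.499, -0.2868, 0.0102, 0.0044, 0.0008, 0.0003] t 23.5 q7 0.52 w 1.0
row [0.9013, -0.5036, 0.0075, 0.0044, 0.0005, 0.0576] t 23.5 q7 0.52 w 1.0
```

{"method": "servo_tool", "body": {
  "motion": [
    [[0.06,-0.03,0,0,0,0.01,1],[0.14,-0.08,0,0,0,0.02,1],[0.22,-0.13,0,0,0,0.03,1],[0.31,-0.17,0,0,0,0.04,1],[0.4,-0.22,0,0,0,0.05,1],[0.49,-0.27,0,0,0,0.058,1],[0.58,-0.32,0,0,0,0.058,1],[0.67,-0.37,0,0,0,0.058,1],[0.76,-0.42,0,0,0,0.058,1],[0.84,-0.46,0,0,0,0.058,1],[0.89,-0.5,0,0,0,0.058,1],[0.901,-0.504,0,0,0,0.058,1]]
  ]
}}

```text
time: 24.7
tool_pos: [0.3555, 0.2441, 0.2497]
eef_rot: [-0.0, 0.776, 0.631, 0.0]
ft_force: [1.0, -0.3, 0.3]
width: 1.001
grasp_force: 0.0
```

```bash
python3 look.py w8; python3 - <<'E'
from h import *
o,f=pickle.load(open('w8.pkl','rb'));C=cam(f,o)
H,S,V=[a.astype(int) for a in cv2.split(cv2.cvtColor(f['img'],cv2.COLOR_RGB2HSV))]
m=blob((abs(H-27)<8)&(S>90),(320,170));m=cv2.morphologyEx(m,cv2.MORPH_CLOSE,np.ones((15,15)));cs=cv2.findContours(m,0,1)[0];cv2.drawContours(m,cs,-1,1,-1)
print('meter',m.sum(),fit(m,C,'box',(.056,.115),.028,(.348,.253,-.2)))
E
python3 go.py .349 .252 .011 -.215
```

```text
meter 3109 (np.float64(0.3478749214501313), np.float64(0.25193482178829096), np.float64(-0.244082039596061), np.float64(0.9039317778893162))
row [0.0139, -0.0184, 0.4773, 0.0, -0.0002, 0.0039] t 24.75 q7 -0.86 w 1.0
```

View pics/w8.png

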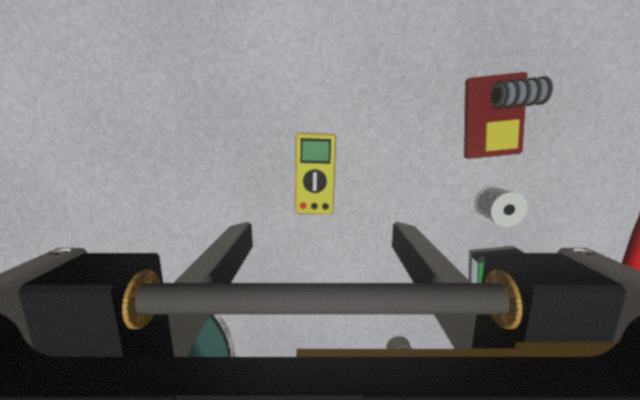

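The meter is at (315,173), nearly aligned with the jaws. The spool stands upright at (500,208).

{"method": "servo_tool", "body": {
  "motion": [
    [[0.014,-0.02,0.08,0,0,0.01,1],[0.014,-0.02,0.18,0,0,0.01,1],[0.014,-0.02,0.27,0,0,0.01,1],[0.014,-0.02,0.35,0,0,0.01,1],[0.014,-0.02,0.41,0,0,0.01,1],[0.014,-0.02,0.45,0,0,0.01,1],[0.014,-0.02,0.477,0,0,0.01,1],[0.014,-0.02,0.477,0,0,0.01,0.4],[0.014,-0.02,0.477,0,0,0.01,0.25],[0.014,-0.02,0.477,0,0,0.01,0],[0.014,-0.02,0.477,0,0,0.01,-1],[0.014,-0.02,0.477,0,0,0.01,-1]]
  ],
  "force": 25
}}

```text
time: 25.95
tool_pos: [0.3494, 0.2506, 0.0113]
eef_rot: [-0.0, 0.784, 0.621, 0.0]
ft_force: [-0.9, -0.3, 1.1]
width: 0.61
grasp_force: 0.8
```

{"method": "servo_tool", "body": {
  "motion": [
    [[0,0,0,0,0,0,-1],[0,0,0,0,0,0,-1],[0,0,0,0,0,0,-1]]
  ]
}}

```text
time: 26.25
tool_pos: [0.3493, 0.2506, 0.0112]
eef_rot: [-0.0, 0.784, 0.621, 0.0]
ft_force: [-2.9, -0.9, 11.1]
width: 0.596
grasp_force: 25.0
```

{"method": "servo_tool", "body": {
  "motion": [
    [[0,0,-0.03,0,0,0,-1],[0,0,-0.09,0,0,0,-1],[0,0,-0.17,0,0,0,-1],[0,0,-0.26,0,0,0,-1],[0,0,-0.35,0,0,0,-1],[0,0,-0.42,0,0,0,-1],[0,0,-0.46,0,0,0,-1],[0,0,-0.46,0,0,0,-1]]
  ]
}}

```text
time: 27.05
tool_pos: [0.35, 0.2511, 0.2431]
eef_rot: [-0.001, 0.784, 0.621, 0.002]
ft_force: [0.1, -0.0, -1.8]
width: 0.592
grasp_force: 25.0
```

```bash
python3 go.py .69 -.08 .25 -.092
```

```text
row [-0.4889, 0.8134, -0.0147, 0.0008, -0.0019, -0.0663] t 27.05 q7 -0.91 w 0.592
```

```bash
python3 go.py .6926 .014 .245 -.092
```

```text
row [-0.3048, 0.7755, -0.0039, 0.0008, -0.0019, -0.0663] t 27.05 q7 -0.91 w 0.592
```

{"method": "servo_tool", "body": {
  "motion": [
    [[-0.02,0.05,0,0,0,-0.01,-1],[-0.05,0.12,0,0,0,-0.02,-1],[-0.08,0.2,0,0,0,-0.03,-1],[-0.11,0.28,0,0,0,-0.04,-1],[-0.15,0.37,0,0,0,-0.05,-1],[-0.18,0.46,0,0,0,-0.06,-1],[-0.22,0.55,0,0,0,-0.066,-1],[-0.25,0.63,0,0,0,-0.066,-1],[-0.28,0.7,0,0,0,-0.066,-1],[-0.3,0.75,0,0,0,-0.066,-1],[-0.305,0.7755,0,0,0,-0.066,-1],[-0.305,0.7755,0,0,0,-0.066,-1]]
  ]
}}

```text
time: 28.25
tool_pos: [0.6921, 0.0114, 0.2383]
eef_rot: [-0.0, 0.74, 0.673, -0.001]
ft_force: [0.3, 0.1, -3.2]
width: 0.595
grasp_force: 25.0
```

```bash
python3 go.py .6926 .014 .013 -.092
```

```text
row [0.0062, 0.0014, 0.4507, -0.001, 0.0009, -0.0014] t 28.25 q7 0.12 w 0.595
```

{"method": "servo_tool", "body": {
  "motion": [
    [[0.006,0.001,0.04,0,0,-0.001,-1],[0.006,0.001,0.1,0,0,-0.001,-1],[0.006,0.001,0.18,0,0,-0.001,-1],[0.006,0.001,0.26,0,0,-0.001,-1],[0.006,0.001,0.33,0,0,-0.001,-1],[0.006,0.001,0.38,0,0,-0.001,-1],[0.006,0.001,0.415,0,0,-0.001,-1],[0.006,0.001,0.435,0,0,-0.001,-1],[0.006,0.001,0.446,0,0,-0.001,-1],[0.006,0.001,0.45,0,0,-0.001,-1],[0.006,0.001,0.45,0,0,-0.001,-1],[0.006,0.001,0.45,0,0,-0.001,-1]]
  ]
}}

```text
time: 29.45
tool_pos: [0.6931, 0.016, 0.0167]
eef_rot: [0.0, 0.738, 0.674, 0.0]
ft_force: [0.4, -1.0, -2.4]
width: 0.593
grasp_force: 25.0
```

{"method": "servo_tool", "body": {
  "motion": [
    [[-0.003,0,0.002,0,0,0,-1],[-0.003,0,0.005,0,0,0,-1],[-0.003,0,0.008,0,0,0,-1],[-0.003,0,0.0095,0,0,0,-1],[-0.003,0,0.0095,0,0,0,-1],[-0.003,0,0.0095,0,0,0,-1]]
  ]
}}

```text
time: 30.05
tool_pos: [0.6925, 0.0145, 0.0113]
eef_rot: [-0.0, 0.738, 0.674, -0.0]
ft_force: [-4.5, 0.5, 5.6]
width: 0.596
grasp_force: 25.0
```

Resting on the table. Release with a partial opening and rise.

{"method": "servo_tool", "body": {
  "motion": [
    [[0,0,0,0,0,0,0.2],[0,0,0,0,0,0,0.4],[0,0,0,0,0,0,0.6],[0,0,0,0,0,0,0.6],[0,0,0,0,0,0,0.6],[0,0,-0.03,0,0,0,0.6],[0,0,-0.1,0,0,0,0.6],[0,0,-0.2,0,0,0,0.6],[0,0,-0.3,0,0,0,0.6],[0,0,-0.4,0,0,0,0.6],[0,0,-0.48,0,0,0,0.6],[0,0,-0.48,0,0,0,0.6]]
  ]
}}

```text
time: 31.25
tool_pos: [0.6944, 0.0138, 0.2583]
eef_rot: [0.003, 0.739, 0.674, 0.003]
ft_force: [0.0, -0.3, -0.4]
width: 0.802
grasp_force: 0.0
```

```bash
python3 go.py .40 .25 .27 -.092
```

```text
row [0.4169, -0.629, -0.0283, 0.0041, -0.0007, 0.0004] t 31.25 q7 0.11 w 0.802
```

Retreat clear of the view, then check with the top camera.

{"method": "servo_tool", "body": {
  "motion": [
    [[0.03,-0.05,0,0,0,0,0.6],[0.08,-0.12,0,0,0,0,0.6],[0.14,-0.2,0,0,0,0,0.6],[0.2,-0.28,0,0,0,0,0.6],[0.26,-0.36,0,0,0,0,0.6],[0.32,-0.44,0,0,0,0,0.6],[0.38,-0.52,0,0,0,0,0.6],[0.44,-0.58,0,0,0,0,0.6],[0.5,-0.62,0,0,0,0,0.6],[0.55,-0.63,0,0,0,0,0.6],[0.55,-0.63,0,0,0,0,0.6],[0.55,-0.63,0,0,0,0,0.6]]
  ]
}}

```text
time: 32.45
tool_pos: [0.4044, 0.3166, 0.251]
eef_rot: [0.0, 0.739, 0.674, -0.0]
ft_force: [-0.1, 0.1, 0.3]
width: 0.805
grasp_force: 0.0
```

```bash
python3 - <<'E'
from h import *
from cell import robot
f=robot.grab_frame('top');C=cam(f);cv2.imwrite('pics/end.png',f['img'][:,:,::-1]);
im=f['img'];a=cv2.resize(im[60:260,140:450],None,fx=2.5,fy=2.5,interpolation=cv2.INTER_CUBIC);cv2.imwrite('pics/endc.png',a[:,:,::-1])
H,S,V=[q.astype(int) for q in cv2.split(cv2.cvtColor(im,cv2.COLOR_RGB2HSV))]
p=proj([[.6925,.015,.028],[.569,-.23,.074],[.601,.153,.044]],C);print(p)
m=blob((abs(H-27)<8)&(S>100),p[0]);m=cv2.morphologyEx(m,cv2.MORPH_CLOSE,np.ones((9,9)));cs=cv2.findContours(m,0,1)[0];cv2.drawContours(m,cs,-1,1,-1)
r=np.array(fit(m,C,'box',(.056,.115),.028,(.6925,.015,-.09)));print('meter',r)
d=r[:2]-[.590,.0245];w=-.092;print('in board',d@[np.cos(w),np.sin(w)],d@[-np.sin(w),np.cos(w)])
m=blob((abs(H-14)<7)&(S>130),p[1]);ys,xs=np.nonzero(m);print('jar',m.sum(),back([(xs.mean(),ys.mean())],.072,C))
E
```

```text
[[305.22515438 110.23911864]
 [414.81836595 159.11546574]
 [243.50273506 143.94165714]]
meter [ 0.69444375  0.0180773  -0.08834812  0.83524614]
in board 0.10459210628723137 0.0031997353990250795
jar 301 [[ 0.56876908 -0.22798319  0.072     ]]
```

View pics/endc.png

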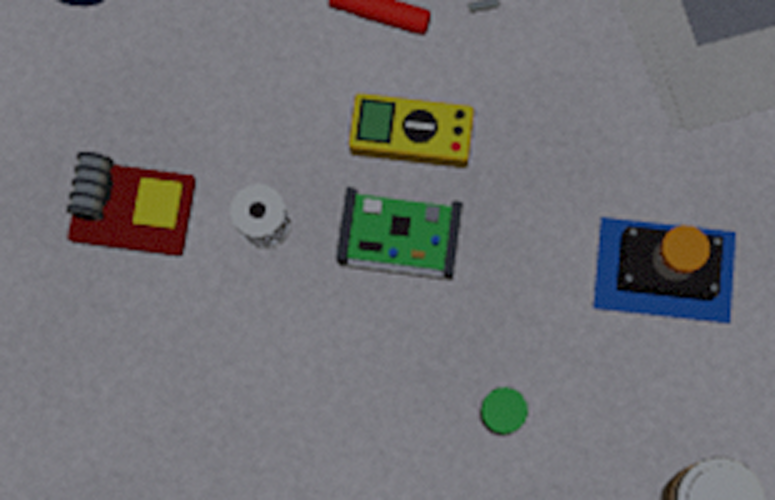

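The spool's hole at (243,144) matches its predicted position. The jar is on the box and the meter is centred behind the board with the right gap, so I'm handing in.

```bash
python3 -c "
from cell import robot
print(robot.job_done())"
```

```text
the job is handed in; nothing more can be done
None
```

The table is set and the job was handed in at about 32.5 s. My last measurements put the box, jar, spool and meter within the limits, and the cup and green-lidded jar were never touched, but the interface gave no verdict.

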